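# Index the truckle turntable to its plunger

### The arm

A 6-joint arm with a two-finger parallel gripper is mounted at the origin on the work surface. World frame = base frame: x ahead of the robot, y to its left, z up, the work surface at z = 0. Lengths are in m, angles in rad, forces in N, time in s.
With the tool pointing down it reaches from about 0.35 to 0.925 m from the base axis. Payload 6.4 kg.
Tool frame: the origin (TCP) lies at the very end of the fingers, on their centre line; the grasp point (between the pads) lies 19 mm behind it; z points along the fingers, y is the line along which they close (so a half turn about z gives the same grasp; the last joint's range is limited). The gripper opens to 94 mm and grips with 3 to 60 N. Pads are 16 mm wide; open, the fingers measure 119 mm over their backs; the gripper's body (75 mm by 177 mm) begins 78 mm behind the grasp point.
Start: joints at [-1.421, 0.245, 1.558, -0, 1.339, -0.174], TCP at [0.207, -0.616, 0.205] pointing down, gripper open.
Joint ranges: [-3.13, 3.13], [-1.02, 2.26], [0.13, 2.54], [-0.95, 4.09], [0.21, 2.88], [-2.74, 2.74]. Speed limits (rad/s): [2.57, 2.57, 3.14, 3.14, 3.14, 3.14].

### API

Orientations are given as a unit quaternion [w, x, y, z].
In Python, from plant import bot, optics, job_done gives the robot as it stands.
- The arm moves only by the tool apply_moves, never from a script. Its argument "targets" is a list of rows, each an object of numbers: "x", "y", "z": the shift along the world's x, y, z in cm; "ax", "ay", "az": the turn, a rotation vector about the world's x, y, z in degrees. A call has 1 to 12 rows; each row shifts and turns the commanded pose from where the row before left it; what a row does not reach is not made up. A row lasts 1/10 s, in which the tool goes at most 50 mm and 8.59 degrees, less where a joint would pass 70% of its speed; a pose out of reach is approached as far as the arm can. A call with a gripper value outside its range is refused whole. "claw" is the closure in counts, from 0 (fully open) to 255 (shut), set as the call begins (left out, the last holds). The fingers move at their own pace and stop on an object; "force" is the grip in N (left out, the last holds). Time passes only in rows, so rows that do not move let the fingers close. It gives the time, the measured TCP pose, the force, the opening and the grip force at its end, in the units of the state.
- bot.read_state(): the state, without advancing time (a new reading comes with each control period).
- optics.read_camera(name): name is "side" or "top" or "wrist"; returns (picture, depth): 400x640x3 uint8, red, green, blue; 400x640 float32, m along the optical axis (not along the pixel's ray), 0 where there is no reading.
- optics.calibration(name): a dict with "intrinsics" (3x3 intrinsics, pixels), "world_from_camera" (4x4, takes a point from camera to world coordinates); the wrist camera has in their place "T_tool_cam" (4x4, takes a point from camera to tool coordinates, whose origin is the TCP and whose axes are the flange's). Camera axes: x right, y up, looking along -z (the intrinsics and any distortion apply to the point x, -y, -z); pixel columns grow to the right and rows downward; lengths in m; the calibration is good to about 2 mm. A picture is of the moment at which its call begins: read the wrist's pose just before it. calibration takes no time and is no camera call.
- job_done(): hands the job in; it is judged then, once.
The state is a dict: "t": time; "joints": joint angles; "qd": joint speeds; "effort": joint torques, N m; "tcp_pos": TCP position; "eef_rot": TCP orientation; "contact_force": force on the tool from outside, world axes, zero at the start; "ft_torque": the same for the moment, N m; "width": opening from 0.0 (shut) to 1.0 (fully open); "grip_force": force on a finger pad.
Only numpy, scipy, OpenCV 4.12 (cv2) and the standard library are available. Lean on these libraries where they do the work, as an engineer would, in place of code of your own. Each camera call takes 0.05 s, during which the arm holds its last target. There are 200 camera calls.

### The job

Two brushing turntables stand on the ripening-room bench. Turn the one that carries the tall, narrow truckle of cheese clockwise (seen from above), about a quarter turn, until its upright handle post stands in line with its spring plunger and the plunger's ball sits in the notch between the two round lobes, and let go. Leave the turntable with the low, wide cheese as it is.

Things in the scene. Friction and masses are not known exactly. Their poses are not given: they have to be found in the camera images.
- tall_base: Fixed white base of the turntable whose disc carries the tall cheese (104 mm across, 75 mm high, top 117 mm above the bench). Origin on the bench, on the vertical axis of rotation. Its x axis points along a low arm to a dark steel block (44 mm wide, 56 mm high, 170 to 202 mm from the axis) holding a sprung brass plunger that points back at the disc.
- tall_disc (a joint): Angle (rad) of the 240 mm steel disc: from the base's x axis to the post, counter-clockwise from above. 0 = ball in the notch. Starts 1.1 to 1.75; stops at -0.8 and 2.1. Slight friction, stays where left. Two 34 mm lobes on the rim (top 47 mm up), 0.17 rad either side of the post, form the notch: the first resists from 0.35 (about 5 N at the post), within 0.12 the plunger draws the disc to 0.
- tall_post (a point): Top centre of the tall cheese turntable's upright round steel handle post: 20 mm in diameter, 105 mm from the axis of rotation, standing from the disc's top (42 mm) to 132 mm above the bench. The cheese's side is 53 mm from the post's axis. Turns with the disc.
- flat_post (a point): Top centre of the same kind of post on the other, otherwise identical turntable, which carries a low, wide cheese (140 mm across, 42 mm high). To be left alone.

How it is judged:
At the end, for the whole second after the job is handed in: The tall cheese's disc is at rest with its post within 10 degrees of the plunger's line (ball in the notch), and the post of the low cheese's turntable is within 20 mm of where it started (value of joint tall_disc between -0.175 and 0.175 rad and velocity of joint tall_disc between -0.05 and 0.05 rad/s and distance of flat_post from where it was at the start of the episode below 0.02 m); the robot touches nothing.
It fails at once if the turntable with the low cheese is turned: its post is 20 mm or more from its start (distance of flat_post from where it was at the start of the episode above 0.02 m).
It also fails if it takes over 37 s, if anything falls off the work surface, if the arm or the gripper's body presses on something with over 40 N, if the wrist force passes 120 N, or if a joint passes its speed limit or range.

## Working session

There is one attempt and no reset: what is moved stays moved. The work goes in short steps, Python scripts to look and compute and a tool call to move; the robot and the scene stay as the last step left them, time stands still between calls to the robot, and variables do not carry over. Pictures are saved under pics/ and viewed, at most 10 in all, crops included, and the job is handed in when it is done.

Besides the shell and the picture viewer there is one more tool, called after ">>>" as a command line: name --argument value ..., lists and objects as JSON in quotes. apply_moves: Moves the arm, as the interface text tells. Its arguments: {"type":"object","properties":{"targets":{"type":"array","items":{"type":"object","properties":{"x":{"type":"number"},"y":{"type":"number"},"z":{"type":"number"},"ax":{"type":"number"},"ay":{"type":"number"},"az":{"type":"number"}}}},"claw":{"type":"number"},"force":{"type":"number"}},"required":["targets"]}

```bash
mkdir -p pics; cat > h.py <<'E'
import numpy as np,cv2
from plant import bot,optics,job_done
def cap(n,f):
    im,d=optics.read_camera(n); cv2.imwrite(f'pics/{f}.png',im[:,:,::-1]); np.save(f'pics/{f}.npy',d); return im,d
def pts(n,d):
    c=optics.calibration(n);K=c['intrinsics'];T=c['world_from_camera']
    v,u=np.mgrid[:d.shape[0],:d.shape[1]]
    P=np.stack([(u-K[0,2])/K[0,0]*d,-(v-K[1,2])/K[1,1]*d,-d],-1)
    return P@T[:3,:3].T+T[:3,3]
E
python3 - <<'E'
from h import *
for n in('top','side'):
    im,d=cap(n,n+'1'); c=optics.calibration(n); print(n,{k:v for k,v in c.items()})
print(bot.read_state())
E
```

```text
top {'intrinsics': array([[463.48745915,   0.        , 331.02718338],
       [  0.        , 463.48745915, 203.81983342],
       [  0.        ,   0.        ,   1.        ]]), 'world_from_camera': array([[ 0.02534109,  0.9973574 , -0.0680885 ,  0.50545095],
       [-0.9995656 ,  0.02425411, -0.01674385,  0.00545999],
       [-0.01504818,  0.06848323,  0.99753877,  0.95154771],
       [ 0.        ,  0.        ,  0.        ,  1.        ]])}
side {'intrinsics': array([[431.24919131,   0.        , 319.71381577],
       [  0.        , 431.24919131, 201.80426014],
       [  0.        ,   0.        ,   1.        ]]), 'world_from_camera': array([[-0.98516026,  0.13877509, -0.10099866,  0.50992278],
       [-0.17042456, -0.72109398,  0.67154966,  0.5013863 ],
       [ 0.02036484,  0.67879669,  0.73404382,  0.66049986],
       [ 0.        ,  0.        ,  0.        ,  1.        ]])}
{'t': 0.1, 'joints': array([-1.42111584e+00,  2.45733512e-01,  1.55887774e+00, -2.57586711e-05,
        1.33869318e+00, -1.74061024e-01]), 'qd': array([-6.26493901e-05, -1.81711691e-03, -6.44470306e-03, -5.43070417e-04,
       -9.75861873e-04,  2.71152046e-04]), 'effort': array([-2.72251827e-04, -4.16911840e+01, -3.15526807e+01,  6.86825789e-02,
        3.09479283e-02, -5.64135371e-05]), 'tcp_pos': array([ 0.20671698, -0.61568736,  0.20447014]), 'eef_rot': array([-8.55978108e-04,  9.86926670e-01,  1.61167663e-01, -2.09724479e-06]), 'contact_force': array([-0.70488478, -0.27940685,  0.16239314]), 'ft_torque': array([ 0.00281924,  0.01462579, -0.0331919 ]), 'grip_force': 0.0, 'width': 1.0016721593593245}
```

View pics/top1.png

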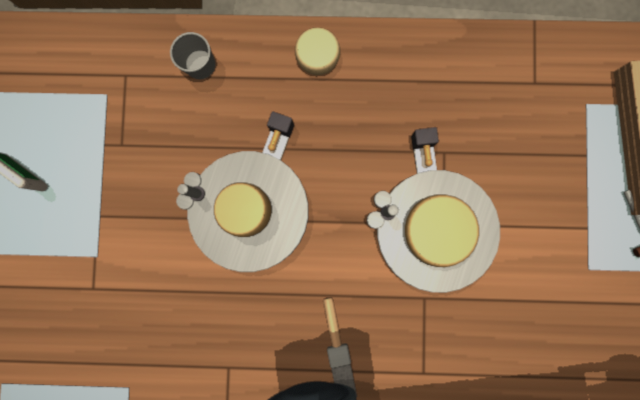

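View pics/side1.png

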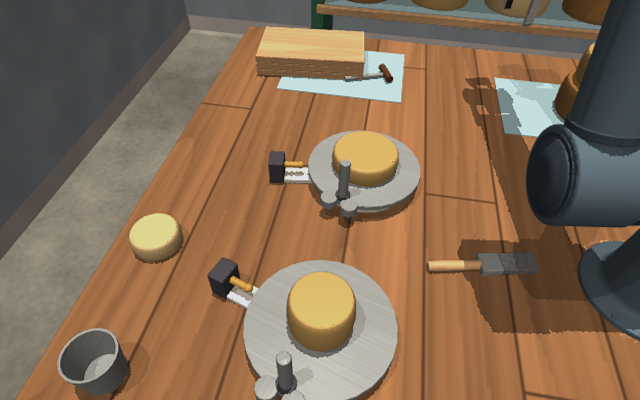

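The tall truckle sits on the left turntable in the top view: disc about (248,211), steel block top (281,122), lobes (192,181) and (184,203), post top about (184,190). The low cheese is on the right one, at (438,231).

```bash
python3 - <<'E'
from h import *
c=optics.calibration('top');K=c['intrinsics'];T=c['world_from_camera']
def ray(u,v,z):
    r=T[:3,:3]@np.array([(u-K[0,2])/K[0,0],-(v-K[1,2])/K[1,1],-1]); return T[:3,3]+r*(z-T[2,3])/r[2]
d=np.load('pics/top1.npy');P=pts('top',d)
x,y,z=P[...,0],P[...,1],P[...,2]
m=(abs(z-.042)<.0035)&(y>.02)&(y<.4)&(x>.3)&(x<.7)
h=cv2.convexHull(P[m][:,:2].astype(np.float32)); 
from scipy.optimize import least_squares
q=P[m][:,:2]
m2=(z>.08)&(z<.125)&(y>.1)&(y<.27)&(x>.4)&(x<.6)
# rim: fit circle r=.12 to outer hull robustly
f=least_squares(lambda p:np.hypot(*(h[:,0]-p).T)-.12,[.49,.18],loss='soft_l1',f_scale=.002)
C=f.x;print('centre',C,'cheese top',P[(abs(z-.117)<.004)&m2].mean(0))
B=ray(281,122,.056);print('block',B)
L=[ray(192,181,.047),ray(184,203,.047)];p=ray(184,190,.132);pb=P[(z>.122)&(z<.14)&(y>.2)&(y<.4)&(x>.4)&(x<.6)]
print('lobes',L,'post',p,pb.mean(0),len(pb))
a=lambda v:np.arctan2(v[1]-C[1],v[0]-C[0])
print('base yaw',a(B),'post',a(p),a(pb.mean(0)),np.hypot(*(p[:2]-C)),'lobes',a(L[0]),a(L[1]))
E
python3 -c "
import cv2;i=cv2.imread('pics/top1.png')[100:280,160:330];cv2.imwrite('pics/crop.png',cv2.resize(i,None,fx=3.3,fy=3.3,interpolation=2))"
```

```text
centre [0.55217315 0.18505812] cheese top [0.55027693 0.18405778 0.11701902]
block [0.72520646 0.1228076  0.056     ]
lobes [array([0.60561871, 0.29590017, 0.047     ]), array([0.56177899, 0.30969774, 0.047     ])] post [0.57972559 0.28220581 0.132     ] [0.58193816 0.28341038 0.13104768] 107
base yaw -0.34534333649342835 post 1.2944395321957771 1.2769222102521665 0.10097926916535105 lobes 1.1215079696287935 1.4938794771379251
```

View pics/crop.png

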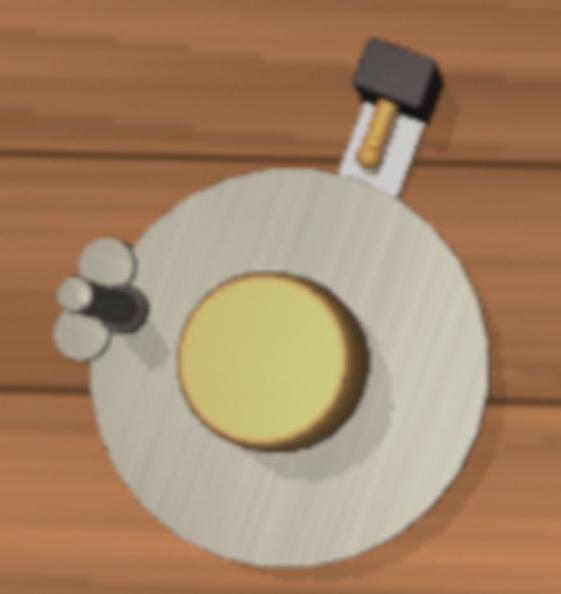

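Crop: block top (396,71), plunger tip (368,155) and post top (74,294) agree with the fit: axis about (0.551,0.184), post at about (0.581,0.283) and joint about 1.62. I'll go above the post, with the fingers set to close tangentially.

>>> apply_moves --targets '[{"x":1.56,"y":3.75,"az":2.28},{"x":1.56,"y":3.75,"az":2.28},{"x":1.56,"y":3.75,"az":2.28},{"x":1.56,"y":3.75,"az":2.28},{"x":1.56,"y":3.75,"az":2.28},{"x":1.56,"y":3.75,"az":2.28},{"x":1.56,"y":3.75,"az":2.28},{"x":1.56,"y":3.75,"az":2.28},{"x":1.56,"y":3.75,"az":2.28},{"x":1.56,"y":3.75,"az":2.28},{"x":1.56,"y":3.75,"az":2.28},{"x":1.56,"y":3.75,"az":2.28}]' --claw 0

```text
$.targets[0]: bad value
```

>>> apply_moves --targets '[{"x":1.56,"y":3.75,"az":2.28},{"x":1.56,"y":3.75,"az":2.28},{"x":1.56,"y":3.75,"az":2.28},{"x":1.56,"y":3.75,"az":2.28},{"x":1.56,"y":3.75,"az":2.28},{"x":1.56,"y":3.75,"az":2.28},{"x":1.56,"y":3.75,"az":2.28},{"x":1.56,"y":3.75,"az":2.28},{"x":1.56,"y":3.75,"az":2.28},{"x":1.56,"y":3.75,"az":2.28},{"x":1.56,"y":3.75,"az":2.28},{"x":1.56,"y":3.75,"az":2.28}]'

```text
$.targets[0]: bad value
```

```bash
python3 - <<'E'
from h import *
from scipy.spatial.transform import Rotation as R
s=bot.read_state();print(s['t'],s['tcp_pos'],s['joints'],s['contact_force'])
im,d=cap('wrist','w1');c=optics.calibration('wrist');K=c['intrinsics'];T=c['T_tool_cam']
v,u=np.mgrid[:400,:640]
P=np.stack([(u-K[0,2])/K[0,0]*d,-(v-K[1,2])/K[1,1]*d,-d],-1)@T[:3,:3].T+T[:3,3]
W=P@R.from_quat(s['eef_rot'],scalar_first=True).as_matrix().T+s['tcp_pos']
x,y,z=np.moveaxis(W,-1,0)
m=(abs(z-.132)<.006)&(np.hypot(x-.581,y-.283)<.04)&(d>0);print(m.sum(),W[m].mean(0) if m.any() else 0, P[m].mean(0) if m.any() else 0)
print('Rz y',R.from_quat(s['eef_rot'],scalar_first=True).as_matrix()[:,1])
E
```

```text
0.1 [ 0.20671698 -0.61568736  0.20447014] [-1.42111584e+00  2.45733512e-01  1.55887774e+00 -2.57586711e-05
  1.33869318e+00 -1.74061024e-01] [-0.70488478 -0.27940685  0.16239314]
0 0 0
Rz y [ 0.31812133 -0.9480485  -0.00169025]
```

View pics/w1.png

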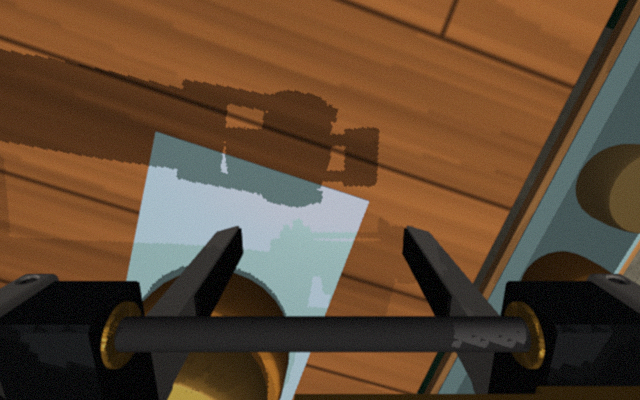

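The move was refused, so nothing has moved. The wrist view shows a cheese on a mat under the gripper. I'll retry with all fields given and rounder values, lifting a little first.

>>> apply_moves --targets '[{"x":0,"y":0,"z":4,"ax":0,"ay":0,"az":0},{"x":1.5,"y":3.5,"z":0,"ax":0,"ay":0,"az":2}]' --claw 0

```text
t: 0.35
tcp_pos: [0.2209, -0.5854, 0.2504]
eef_rot: [0.005, 0.984, 0.177, -0.0]
contact_force: [0.1, -0.4, 1.5]
width: 1.003
grip_force: 0.0
```

>>> apply_moves --targets '[{"x":1.5,"y":3.6,"z":0,"ax":0,"ay":0,"az":2.2},{"x":1.5,"y":3.6,"z":0,"ax":0,"ay":0,"az":2.2},{"x":1.5,"y":3.6,"z":0,"ax":0,"ay":0,"az":2.2},{"x":1.5,"y":3.6,"z":0,"ax":0,"ay":0,"az":2.2},{"x":1.5,"y":3.6,"z":0,"ax":0,"ay":0,"az":2.2},{"x":1.5,"y":3.6,"z":0,"ax":0,"ay":0,"az":2.2},{"x":1.5,"y":3.6,"z":0,"ax":0,"ay":0,"az":2.2},{"x":1.5,"y":3.6,"z":0,"ax":0,"ay":0,"az":2.2},{"x":1.5,"y":3.6,"z":0,"ax":0,"ay":0,"az":2.2},{"x":1.5,"y":3.6,"z":0,"ax":0,"ay":0,"az":2.2},{"x":1.5,"y":3.6,"z":0,"ax":0,"ay":0,"az":2.2},{"x":1.5,"y":3.6,"z":0,"ax":0,"ay":0,"az":2.2}]'

```text
t: 1.55
tcp_pos: [0.402, -0.1476, 0.2454]
eef_rot: [0.0, 0.917, 0.399, 0.0]
contact_force: [0.8, -0.7, -0.1]
width: 1.001
grip_force: 0.0
```

>>> apply_moves --targets '[{"x":1.5,"y":3.6,"z":0,"ax":0,"ay":0,"az":2.2},{"x":1.5,"y":3.6,"z":0,"ax":0,"ay":0,"az":2.2},{"x":1.5,"y":3.6,"z":0,"ax":0,"ay":0,"az":2.2},{"x":1.5,"y":3.6,"z":0,"ax":0,"ay":0,"az":2.2},{"x":1.5,"y":3.6,"z":0,"ax":0,"ay":0,"az":2.2},{"x":1.5,"y":3.6,"z":0,"ax":0,"ay":0,"az":2.2},{"x":1.5,"y":3.6,"z":0,"ax":0,"ay":0,"az":2.2},{"x":1.5,"y":3.6,"z":0,"ax":0,"ay":0,"az":2.2},{"x":1.5,"y":3.6,"z":0,"ax":0,"ay":0,"az":2.2},{"x":1.5,"y":3.6,"z":0,"ax":0,"ay":0,"az":2.2},{"x":1.5,"y":3.6,"z":0,"ax":0,"ay":0,"az":2.2},{"x":0,"y":0,"z":0,"ax":0,"ay":0,"az":0}]'

```text
t: 2.75
tcp_pos: [0.5671, 0.25, 0.2445]
eef_rot: [-0.001, 0.812, 0.584, -0.0]
contact_force: [-0.8, -0.3, -0.6]
width: 1.004
grip_force: 0.0
```

```bash
cat >> h.py <<'E'
from scipy.spatial.transform import Rotation as R
def wrist(f,near):
    s=bot.read_state();print(s['t'],s['tcp_pos'],s['joints'].round(3),s['contact_force'].round(1))
    im,d=cap('wrist',f);c=optics.calibration('wrist');K=c['intrinsics'];T=c['T_tool_cam'];M=R.from_quat(s['eef_rot'],scalar_first=True).as_matrix()
    v,u=np.mgrid[:400,:640]
    P=np.stack([(u-K[0,2])/K[0,0]*d,-(v-K[1,2])/K[1,1]*d,-d],-1)@T[:3,:3].T+T[:3,3]
    W=P@M.T+s['tcp_pos']; x,y,z=np.moveaxis(W,-1,0)
    m=(abs(z-.132)<.006)&(np.hypot(x-near[0],y-near[1])<.04)&(d>0)
    print(m.sum(),m.any() and (W[m].mean(0),P[m].mean(0),np.argwhere(m).mean(0)),'yaw y',np.arctan2(M[1,1],M[0,1]))
E
python3 -c "
from h import *
wrist('w2',(.581,.283))"
```

```text
2.75 [0.56712295 0.24998579 0.24446272] [2.320e-01 1.460e-01 1.600e+00 1.000e-03 1.397e+00 5.570e-01] [-0.8 -0.3 -0.6]
385 (array([0.58089797, 0.28558655, 0.1314698 ]), array([0.03811652, 0.00183325, 0.11299706]), array([147.81558442, 325.14025974])) yaw y -0.32461108981128023
```

View pics/w2.png

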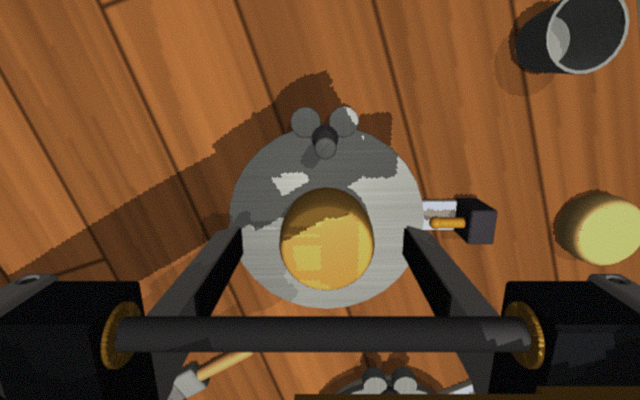

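Wrist view: post top at about (325,148), i.e. (0.581,0.2855), between and ahead of the open fingers. I'll centre over it, descend, and partly close to form a cage around the post.

>>> apply_moves --targets '[{"x":0.7,"y":1.7,"z":0,"ax":0,"ay":0,"az":1},{"x":0.7,"y":1.8,"z":0,"ax":0,"ay":0,"az":1},{"x":0,"y":0,"z":-3,"ax":0,"ay":0,"az":0},{"x":0,"y":0,"z":-3,"ax":0,"ay":0,"az":0},{"x":0,"y":0,"z":-3,"ax":0,"ay":0,"az":0},{"x":0,"y":0,"z":-3,"ax":0,"ay":0,"az":0},{"x":0,"y":0,"z":-3,"ax":0,"ay":0,"az":0},{"x":0,"y":0,"z":-1,"ax":0,"ay":0,"az":0},{"x":0,"y":0,"z":0,"ax":0,"ay":0,"az":0}]'

```text
t: 3.7
tcp_pos: [0.5796, 0.2806, 0.0839]
eef_rot: [-0.001, 0.803, 0.595, -0.002]
contact_force: [-0.3, 0.4, -0.3]
width: 1.0
grip_force: 0.0
```

>>> apply_moves --targets '[{"x":0,"y":0,"z":0,"ax":0,"ay":0,"az":0},{"x":0,"y":0,"z":0,"ax":0,"ay":0,"az":0},{"x":0,"y":0,"z":0,"ax":0,"ay":0,"az":0},{"x":0,"y":0,"z":0,"ax":0,"ay":0,"az":0},{"x":0,"y":0,"z":0,"ax":0,"ay":0,"az":0},{"x":0,"y":0,"z":0,"ax":0,"ay":0,"az":0}]' --claw 180 --force 15

```text
t: 4.3
tcp_pos: [0.5809, 0.2819, 0.0857]
eef_rot: [0.0, 0.803, 0.596, 0.0]
contact_force: [-0.9, 0.1, 0.4]
width: 0.529
grip_force: 0.0
```

```bash
python3 -c "
from h import *
wrist('w3',(.581,.285))
C=np.array([.551,.1845]);s=bot.read_state()['tcp_pos'][:2];r=.105
a0=np.arctan2(*(s-C)[::-1]);print(a0,np.hypot(*(s-C)))
N=24;A=np.linspace(a0,-.345,N+1);p=C+r*np.c_[np.cos(A),np.sin(A)];p[0]=s
print(np.degrees(A[1]-A[0]));print((np.diff(p,axis=0)*100).round(2).tolist())"
```

```text
4.3 [0.58086803 0.28185106 0.08565229] [0.276 0.361 1.647 0.    1.134 0.57 ] [-0.9  0.1  0.4]
2479 (array([0.58143856, 0.28727628, 0.1316457 ]), array([ 0.0053646 , -0.0010154 , -0.04599285]), array([269.23557886, 321.55788624])) yaw y -0.2939285042228998
1.2735070152668329 0.10178112888938372
-3.8639008786293916
[[0.76, 0.08], [0.65, -0.27], [0.63, -0.32], [0.61, -0.36], [0.58, -0.4], [0.56, -0.44], [0.52, -0.48], [0.49, -0.51], [0.46, -0.54], [0.42, -0.57], [0.38, -0.6], [0.34, -0.62], [0.3, -0.64], [0.25, -0.66], [0.21, -0.68], [0.16, -0.69], [0.11, -0.7], [0.07, -0.7], [0.02, -0.71], [-0.03, -0.71], [-0.08, -0.7], [-0.12, -0.7], [-0.17, -0.69], [-0.22, -0.67]]
```

>>> apply_moves --targets '[{"x":0.1,"y":0.4,"z":0,"ax":0,"ay":0,"az":0},{"x":0,"y":0,"z":0,"ax":0,"ay":0,"az":0},{"x":0,"y":0,"z":0,"ax":0,"ay":0,"az":0},{"x":0,"y":0,"z":0,"ax":0,"ay":0,"az":0},{"x":0,"y":0,"z":0,"ax":0,"ay":0,"az":0}]'

```text
t: 4.85
tcp_pos: [0.5818, 0.2857, 0.0854]
eef_rot: [-0.0, 0.803, 0.596, -0.0]
contact_force: [-0.5, 0.3, -0.5]
width: 0.291
grip_force: 0.0
```

>>> apply_moves --targets '[{"x":0.7,"y":-0.3,"z":0,"ax":0,"ay":0,"az":-3.9},{"x":0.6,"y":-0.3,"z":0,"ax":0,"ay":0,"az":-3.9},{"x":0.6,"y":-0.3,"z":0,"ax":0,"ay":0,"az":-3.9},{"x":0.6,"y":-0.4,"z":0,"ax":0,"ay":0,"az":-3.9},{"x":0.6,"y":-0.4,"z":0,"ax":0,"ay":0,"az":-3.9},{"x":0.6,"y":-0.4,"z":0,"ax":0,"ay":0,"az":-3.9}]'

```text
t: 5.45
tcp_pos: [0.6186, 0.2646, 0.0852]
eef_rot: [-0.0, 0.908, 0.419, -0.001]
contact_force: [-1.2, -0.4, 0.3]
width: 0.293
grip_force: 0.4
```

>>> apply_moves --targets '[{"x":0.5,"y":-0.5,"z":0,"ax":0,"ay":0,"az":-3.9},{"x":0.5,"y":-0.5,"z":0,"ax":0,"ay":0,"az":-3.9},{"x":0.5,"y":-0.5,"z":0,"ax":0,"ay":0,"az":-3.9},{"x":0.4,"y":-0.6,"z":0,"ax":0,"ay":0,"az":-3.9},{"x":0.4,"y":-0.6,"z":0,"ax":0,"ay":0,"az":-3.9},{"x":0.3,"y":-0.6,"z":0,"ax":0,"ay":0,"az":-3.9},{"x":0.3,"y":-0.6,"z":0,"ax":0,"ay":0,"az":-3.9},{"x":0.2,"y":-0.7,"z":0,"ax":0,"ay":0,"az":-3.9}]'

```text
t: 6.25
tcp_pos: [0.6498, 0.2189, 0.0853]
eef_rot: [-0.0, 0.987, 0.16, -0.0]
contact_force: [0.8, 0.9, -1.5]
width: 0.297
grip_force: 0.5
```

```bash
python3 -c "
from h import *
wrist('w4',bot.read_state()['tcp_pos'][:2])
C=np.array([.551,.1845]);s=bot.read_state()['tcp_pos'][:2];r=.105
a0=np.arctan2(*(s-C)[::-1]);print(a0,np.hypot(*(s-C)))
N=10;A=np.linspace(a0,-.345,N+1);p=C+r*np.c_[np.cos(A),np.sin(A)];p[0]=s
print(np.degrees(A[1]-A[0]));print((np.diff(p,axis=0)*100).round(2).tolist())"
```

```text
6.25 [0.64983668 0.21885138 0.08527167] [1.600e-01 4.450e-01 1.535e+00 1.000e-03 1.162e+00 1.409e+00] [ 0.8  0.9 -1.5]
2329 (array([0.65185337, 0.22145788, 0.13160153]), array([ 0.00273857, -0.00186617, -0.04632855]), array([274.60498068, 317.47445255])) yaw y -1.249826703189484
0.32230287379641986 0.10462431704938928
-3.823363832548587
[[0.24, -0.66], [0.15, -0.68], [0.11, -0.69], [0.06, -0.7], [0.02, -0.7], [-0.03, -0.7], [-0.08, -0.7], [-0.12, -0.69], [-0.17, -0.68], [-0.21, -0.67]]
```

Post is well caged. I'll finish the arc, then hold briefly.

>>> apply_moves --targets '[{"x":0.2,"y":-0.7,"z":0,"ax":0,"ay":0,"az":-3.8},{"x":0.2,"y":-0.7,"z":0,"ax":0,"ay":0,"az":-3.8},{"x":0.1,"y":-0.7,"z":0,"ax":0,"ay":0,"az":-3.8},{"x":0.1,"y":-0.7,"z":0,"ax":0,"ay":0,"az":-3.8},{"x":0,"y":-0.7,"z":0,"ax":0,"ay":0,"az":-3.8},{"x":0,"y":-0.7,"z":0,"ax":0,"ay":0,"az":-3.8},{"x":-0.1,"y":-0.7,"z":0,"ax":0,"ay":0,"az":-3.8},{"x":-0.1,"y":-0.7,"z":0,"ax":0,"ay":0,"az":-3.8},{"x":-0.2,"y":-0.7,"z":0,"ax":0,"ay":0,"az":-3.8},{"x":-0.2,"y":-0.7,"z":0,"ax":0,"ay":0,"az":-3.8},{"x":0,"y":0,"z":0,"ax":0,"ay":0,"az":0},{"x":0,"y":0,"z":0,"ax":0,"ay":0,"az":0}]'

```text
t: 7.5
tcp_pos: [0.6499, 0.1489, 0.0855]
eef_rot: [-0.0, 0.986, -0.168, 0.0]
contact_force: [-0.2, -0.6, 0.9]
width: 0.295
grip_force: 0.0
```

```bash
python3 -c "
from h import *
wrist('w5',bot.read_state()['tcp_pos'][:2])
print(bot.read_state()['grip_force'])"
```

```text
7.5 [0.64987516 0.14885382 0.08551758] [0.055 0.405 1.588 0.    1.148 1.964] [-0.2 -0.6  0.9]
2305 (array([0.65183331, 0.1476188 , 0.13152793]), array([ 0.00226248,  0.00051256, -0.04601011]), array([276.1154013 , 321.52321041])) yaw y -1.9084543945505128
0.0
```

View pics/w5.png

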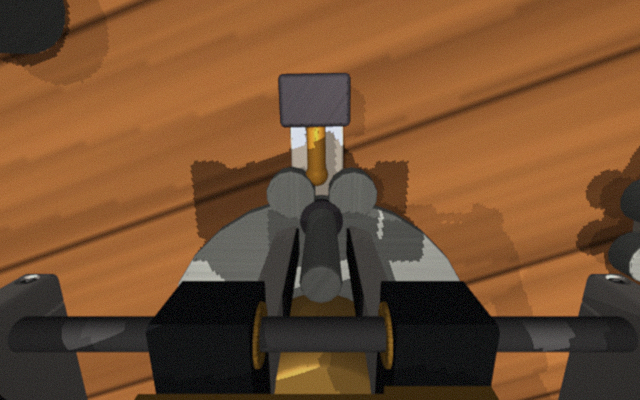

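The plunger ball (317,180) sits between the lobes (291,193) and (353,193), with the post centred in the cage and no force. I'll open and lift clear.

>>> apply_moves --targets '[{"x":0,"y":0,"z":0,"ax":0,"ay":0,"az":0},{"x":0,"y":0,"z":0,"ax":0,"ay":0,"az":0},{"x":0,"y":0,"z":0,"ax":0,"ay":0,"az":0},{"x":0,"y":0,"z":0,"ax":0,"ay":0,"az":0},{"x":0,"y":0,"z":3,"ax":0,"ay":0,"az":0},{"x":0,"y":0,"z":3,"ax":0,"ay":0,"az":0},{"x":0,"y":0,"z":3,"ax":0,"ay":0,"az":0},{"x":0,"y":0,"z":3,"ax":0,"ay":0,"az":0},{"x":0,"y":0,"z":3,"ax":0,"ay":0,"az":0},{"x":0,"y":0,"z":0,"ax":0,"ay":0,"az":0},{"x":0,"y":0,"z":0,"ax":0,"ay":0,"az":0},{"x":0,"y":0,"z":0,"ax":0,"ay":0,"az":0}]' --claw 80

```text
t: 8.75
tcp_pos: [0.6488, 0.1487, 0.2332]
eef_rot: [0.0, 0.986, -0.169, -0.002]
contact_force: [0.5, 1.1, -0.3]
width: 0.688
grip_force: 0.0
```

```bash
python3 -c "
from h import *
wrist('w6',(.65,.148))"
```

```text
8.75 [0.6488063  0.14872465 0.23320667] [0.055 0.262 1.486 0.    1.396 1.966] [ 0.5  1.1 -0.3]
382 (array([0.64843649, 0.1490767 , 0.13133964]), array([-0.00014641, -0.00034087,  0.10186764]), array([193.54188482, 320.70942408])) yaw y -1.9102403186534471
```

View pics/w6.png

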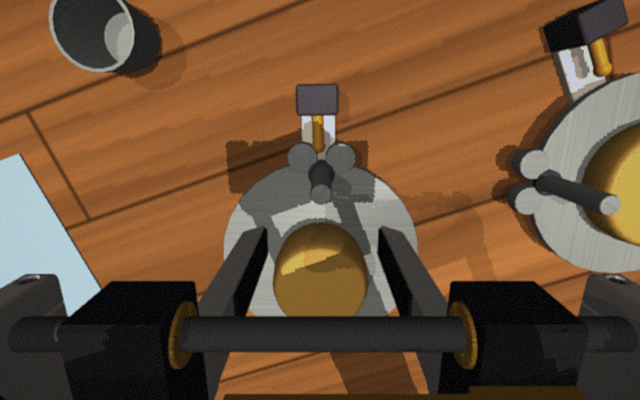

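The gripper is clear. The ball at (318,148) is in the notch between the lobes (303,158) and (340,157), and the other turntable is untouched.

```bash
python3 -c "
from plant import job_done
print(job_done())"
```

```text
the job is handed in; nothing more can be done
None
```

I turned the tall cheese's turntable clockwise until the plunger's ball sat in the notch, let go and lifted clear, left the low cheese's turntable untouched, and handed the job in at about 9 s; no verdict came back.

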